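Load the sample mixer, latch its hold-down bail and start it

ROBOT

A 6-joint arm with a two-finger parallel gripper is mounted at the origin on the work surface. World frame = base frame: x ahead of the robot, y to its left, z up, the work surface at z = 0. Lengths are in m, angles in rad, forces in N, time in s.
With the tool pointing down it reaches from about 0.35 to 0.85 m from the base axis. Payload 8.1 kg.
Tool frame: the origin (TCP) lies between the finger pads, 19 mm behind the fingertips; this is the grasp point; z points along the fingers, y is the line along which they close (so a half turn about z gives the same grasp; the last joint's range is limited). The gripper opens to 93 mm and grips with 3 to 60 N. Pads are 15 mm wide; open, the fingers measure 128 mm over their backs; the gripper's body (75 mm by 188 mm) begins 65 mm behind the grasp point.
Start: joints at [1.192, 0.13, 1.488, -0, 1.523, -0.085], TCP at [0.174, 0.574, 0.237] pointing down, gripper open.
Joint ranges: [-2.96, 2.96], [-0.89, 2.26], [0.02, 2.5], [-1.34, 4.48], [0, 2.73], [-2.66, 2.66]. Speed limits (rad/s): [2.39, 2.39, 2.79, 3.14, 3.14, 3.14].

INTERFACE

Orientations are given as a rotation vector (axis times angle).
In Python, from plant import robot gives the robot as it stands.
- The arm moves only by the shell command python3 inch.py 'ROWS' [FORCE]. ROWS is a JSON list of rows, 1 to 20 of them, each of 5 numbers: the finger opening in m, then dx, dy, dz in m, then a turn about the tool's z in rad; each row shifts and turns the commanded pose from where the row before left it, along the tool's axes as they then stand; what a row does not reach is not made up. A row lasts 1/10 s, in which the tool goes at most 0.05 m and 0.15 rad, less where a joint would pass 70% of its speed; a pose out of reach is approached as far as the arm can. The fingers move at their own pace and stop on an object; FORCE is the grip in N (left out, the last holds). Time passes only in rows, so rows that do not move let the fingers close. It prints the time, the measured TCP pose, the force, the opening and the grip force at its end.
- robot.read_state(): the state, without advancing time (a new reading comes with each control period).
- robot.read_camera(name): name is "side" or "top"; returns a dict with "image" (384x512x3 uint8, red, green, blue), "fx", "fy", "cx", "cy" (pixels), "R" (3x3) and "t" (3): a world point X has camera coordinates R X + t. Camera axes: x right, y down, z forward; pixel columns grow to the right and rows downward; lengths in m; the calibration is good to about 2 mm. A picture is of the moment at which its call begins. There is no depth.
- robot.close_job(): hands the job in; it is judged then, once.
The state is a dict: "t": time; "q": joint angles; "dq": joint speeds; "joint_torque": joint torques, N m; "tool_pos": TCP position; "orientation": TCP orientation; "force": force on the tool from outside, world axes, zero at the start; "wrist_torque": the same for the moment, N m; "opening": finger opening in m; "gripper_force": force on a finger pad.
Only numpy, scipy, OpenCV 4.12 (cv2) and the standard library are available. Lean on these libraries where they do the work, as an engineer would, in place of code of your own. Each camera call takes 0.05 s, during which the arm holds its last target. There are 200 camera calls.

TASK

Load the sample mixer and start it: first swing the hold-down bail fully open towards the front, then seat every canister on the table in a hexagonal drive cup, pressing and turning it a little at a time until its hex foot drops fully home and it stands upright. Then swing the bail back over the canisters until it rests in its catches, and finally press the start button. The cups stand at odd angles. Leave the bail closed, and do not disturb the other things on the bench.

Things in the scene. Friction and masses are not known exactly. Their poses are not given: they have to be found in the camera images.
- can0: Sample canister, 0.2-0.3 kg, may be absent: heavy hex foot 48 mm across flats from 4 to 26 mm up, over a round pilot tapering 51 to 46 dia; round body 45 dia; lid 49 dia up to 84 mm; on it a grip bar 52 long, 20 wide, from 84 to 108 mm above the underside. Fits any cup. Origin: centre of underside; z up; the bar runs along x; two facing foot flats face +x and -x (same every 60 degrees).
- can1: Sample canister, 0.2-0.3 kg, may be absent: heavy hex foot 48 mm across flats from 4 to 26 mm up, over a round pilot tapering 51 to 46 dia; round body 45 dia; lid 49 dia up to 84 mm; on it a grip bar 52 long, 20 wide, from 84 to 108 mm above the underside. Fits any cup. Origin: centre of underside; z up; the bar runs along x; two facing foot flats face +x and -x (same every 60 degrees).
- can2: Sample canister, 0.2-0.3 kg, may be absent: heavy hex foot 48 mm across flats from 4 to 26 mm up, over a round pilot tapering 51 to 46 dia; round body 45 dia; lid 49 dia up to 84 mm; on it a grip bar 52 long, 20 wide, from 84 to 108 mm above the underside. Fits any cup. Origin: centre of underside; z up; the bar runs along x; two facing foot flats face +x and -x (same every 60 degrees).
- cup0_seat (a point): Cup 0, nearest the start button: hex drive cup: centre of its recess floor, 34 mm above the table. Recess 52 mm across flats, 24 deep, walls 7 thick, flat rim. The cup stands at any angle, seen only by eye; this frame is the mixer's; a foot drops in only within 9 degrees of it, modulo 60. Its stiff axis (0.6 N m) holds while a foot turns on the rim under 10 N.
- cup1_seat (a point): Cup 1, middle: hex drive cup: centre of its recess floor, 34 mm above the table. Recess 52 mm across flats, 24 deep, walls 7 thick, flat rim. The cup stands at any angle, seen only by eye; this frame is the mixer's; a foot drops in only within 9 degrees of it, modulo 60. Its stiff axis (0.6 N m) holds while a foot turns on the rim under 10 N.
- cup2_seat (a point): Cup 2, farthest from the start button: hex drive cup: centre of its recess floor, 34 mm above the table. Recess 52 mm across flats, 24 deep, walls 7 thick, flat rim. The cup stands at any angle, seen only by eye; this frame is the mixer's; a foot drops in only within 9 degrees of it, modulo 60. Its stiff axis (0.6 N m) holds while a foot turns on the rim under 10 N.
- mixer: Low grey housing fixed on the table, 120 mm deep (x), 30 tall, from y = -300 to +180 mm. Origin: underside below the middle cup; x away from the robot, z up. Cups at y = -100, 0, +100 mm. Seated canisters have their underside 34 mm and top 142 mm above the table; an unseated one stands 20 mm higher and blocks the bail.
- bail (a joint): Hold-down bail, a U of 12 mm steel bar, arms 80 mm long at mixer y = -165 and +165 mm. Angle in rad: 0 = closed, upright over the cups in its catches (stop); grows as it swings down towards the robot; 1.1 = fully open (stop), crossbar 116 mm above the table. Starts 0 to 0.3. Stiff hinge (0.3 N m), stays where left. Closed, its underside is 154 mm above the table.
- bail_grip (a point): Centre of the black rubber sleeve, 18 mm in diameter, 50 long along mixer y, on the bail's crossbar between cups 0 and 1, 80 mm from the hinge axis. Can be pinched from above, fingers closing along mixer x, and carried along its arc with the tool pointing down. Turns with the bail: z points from the hinge to the sleeve.
- bail_hinge (a point): Point on the bail's hinge axis abreast of the sleeve (mixer x = 0, y = -50 mm), 80 mm above the table; the axis runs along mixer y.
- start (a joint): Travel of the mixer's start button in m: 0 = released, 0.006 = fully down (about 5 N; springs back).
- start_top (a point): Top centre of the round grey start button, 32 mm in diameter, on the housing's end at mixer y = -250 mm; pressed straight down.
- reagent: Bystander: bottle 64 mm in diameter, 150 mm tall. Origin: centre of underside.
- jar: Bystander: white-capped jar 68 mm in diameter, 75 mm tall, among the canisters. Origin: centre of underside.
- marker: Bystander: marker pen lying down, 130 mm long, 16 mm in diameter. Origin: underside of its middle.
- beaker: Bystander: glass beaker 72 mm in diameter, 85 mm tall. Origin: centre of underside.
- specimen: Bystander: specimen jar 56 mm in diameter, 65 mm tall. Origin: centre of underside.

How it is judged:
On the way, in this order (a step that is already met when the one before it is completed fails the run):
1. the bail is swung open (value of joint bail above 0.95 rad), for 0.2 s.
2. every canister is seated upright in a cup (((horizontal distance between can0 and cup0_seat below 0.005 m and z of can0 in the frame of cup0_seat below 0.005 m and angle between can0's own z axis and vertical below 0.08 rad) or (horizontal distance between can0 and cup1_seat below 0.005 m and z of can0 in the frame of cup1_seat below 0.005 m and angle between can0's own z axis and vertical below 0.08 rad) or (horizontal distance between can0 and cup2_seat below 0.005 m and z of can0 in the frame of cup2_seat below 0.005 m and angle between can0's own z axis and vertical below 0.08 rad)) and ((horizontal distance between can1 and cup0_seat below 0.005 m and z of can1 in the frame of cup0_seat below 0.005 m and angle between can1's own z axis and vertical below 0.08 rad) or (horizontal distance between can1 and cup1_seat below 0.005 m and z of can1 in the frame of cup1_seat below 0.005 m and angle between can1's own z axis and vertical below 0.08 rad) or (horizontal distance between can1 and cup2_seat below 0.005 m and z of can1 in the frame of cup2_seat below 0.005 m and angle between can1's own z axis and vertical below 0.08 rad)) and ((horizontal distance between can2 and cup0_seat below 0.005 m and z of can2 in the frame of cup0_seat below 0.005 m and angle between can2's own z axis and vertical below 0.08 rad) or (horizontal distance between can2 and cup1_seat below 0.005 m and z of can2 in the frame of cup1_seat below 0.005 m and angle between can2's own z axis and vertical below 0.08 rad) or (horizontal distance between can2 and cup2_seat below 0.005 m and z of can2 in the frame of cup2_seat below 0.005 m and angle between can2's own z axis and vertical below 0.08 rad))), for 0.2 s.
3. the bail is closed and rests in its catches (value of joint bail below 0.06 rad), for 0.2 s.
4. the start button is pressed down (value of joint start above 0.004 m), for 0.05 s.
At the end, for the whole second after the job is handed in: Every canister stands in a cup (within 5 mm of its axis, underside within 5 mm of the recess floor, tilted less than 0.08 rad) and is at rest; the bail is within 0.06 rad of closed; the start button is released again (all of step 2 and linear speed of each of can0, can1, can2 below 0.02 m/s and value of joint bail below 0.06 rad and value of joint start below 0.002 m); the robot touches nothing.
It fails at once if a bystander is moved more than 30 mm (distance of any of reagent, jar, marker, beaker, specimen from where it was at the start of the episode above 0.03 m).
Of can0, can1, can2 only 2 to 3 are there at a start; the rules pass over those that are not, and their reading is None.
At some moment in a run one of can0, can1, can2 may be knocked a few centimetres aside while the robot is not near it.
It also fails if it takes over 210 s, if anything falls off the work surface, if the arm or the gripper's body presses on something with over 40 N, if the wrist force passes 120 N, or if a joint passes its speed limit or range.

## Working session

There is one attempt and no reset: what is moved stays moved. The work goes in short steps, Python scripts to look and compute and a shell command to move; the robot and the scene stay as the last step left them, time stands still between calls to the robot, and variables do not carry over. Pictures are saved under pics/ and viewed, at most 14 in all, crops included, and the job is handed in when it is done.

```bash
ls; mkdir -p pics; cat > h.py <<'E'
import numpy as np, cv2
from plant import robot
def cam(n,f=None):
    c=robot.read_camera(n)
    if f: cv2.imwrite('pics/'+f,cv2.resize(c['image'][:,:,::-1],None,fx=1.5,fy=1.5,interpolation=cv2.INTER_CUBIC))
    c['R']=np.array(c['R']);c['t']=np.array(c['t']);return c
def ray(c,u,v):
    d=c['R'].T@np.array([(u-c['cx'])/c['fx'],(v-c['cy'])/c['fy'],1]);return -c['R'].T@c['t'],d
def onz(c,u,v,z):
    o,d=ray(c,u,v);return o+d*(z-o[2])/d[2]
def proj(c,X):
    p=c['R']@np.array(X)+c['t'];return np.array([c['fx']*p[0]/p[2]+c['cx'],c['fy']*p[1]/p[2]+c['cy']])
def tri(c1,p1,c2,p2):
    o1,d1=ray(c1,*p1);o2,d2=ray(c2,*p2)
    s=np.linalg.lstsq(np.array([d1,-d2]).T,o2-o1,rcond=None)[0]
    a,b=o1+d1*s[0],o2+d2*s[1];return (a+b)/2,np.linalg.norm(a-b)
E
python3 - <<'E'
from h import *
for n in('top','side'):
    c=cam(n,n+'0.png');print(n,c['fx'],c['cx'],c['cy'],(-c['R'].T@c['t']).round(3),c['R'].round(2).tolist())
s=robot.read_state();print({k:np.round(v,3).tolist() for k,v in s.items()})
E
```

```text
inch.py
pics
plant.py
top 362.15937403045046 259.49906310339816 191.66420413458764 [0.421 0.016 1.225] [[-0.02, -1.0, -0.0], [-1.0, 0.02, -0.09], [0.09, 0.0, -1.0]]
side 381.7880596386886 255.679472091353 193.9097157569788 [ 0.147 -0.704  0.997] [[0.87, -0.49, -0.02], [-0.37, -0.63, -0.69], [0.33, 0.6, -0.73]]
{'t': 0.1, 'q': [1.192, 0.131, 1.489, -0.0, 1.523, -0.085], 'dq': [-0.0, -0.002, -0.004, 0.002, 0.0, -0.0], 'joint_torque': [0.001, -56.134, -49.31, 0.077, 0.029, -0.0], 'tool_pos': [0.174, 0.574, 0.236], 'orientation': [-0.46, -3.107, 0.003], 'force': [-0.187, -0.186, -0.374], 'wrist_torque': [-0.027, 0.029, 0.002], 'gripper_force': 0.0, 'opening': 0.093}
```

View pics/top0.png

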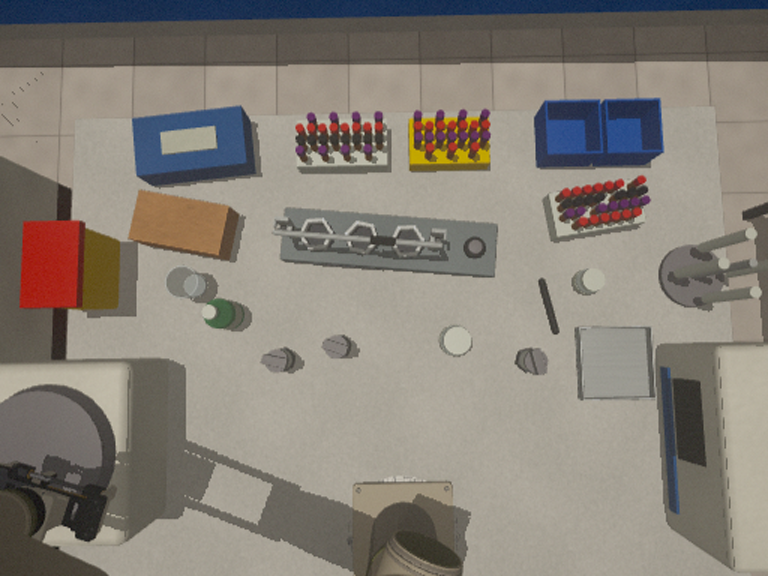

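View pics/side0.png

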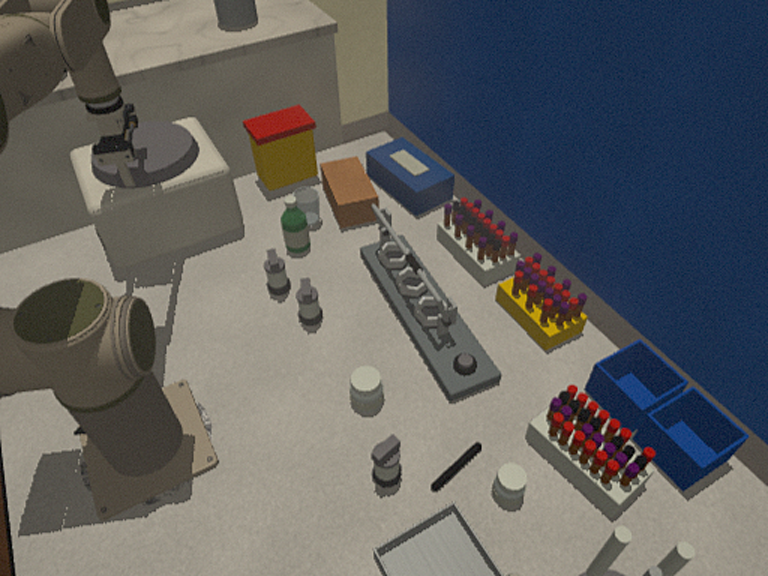

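```bash
cat >> h.py <<'E'
def crop(im,u0,v0,u1,v1,k,step=10):
    a=cv2.resize(im[v0:v1,u0:u1,::-1],None,fx=k,fy=k,interpolation=cv2.INTER_CUBIC)
    for u in range(-(-u0//step)*step,u1,step):
        x=int((u+.5-u0)*k);cv2.line(a,(x,0),(x,8),(0,0,255),1);cv2.putText(a,str(u),(x-10,18),0,.35,(0,0,255),1)
    for v in range(-(-v0//step)*step,v1,step):
        y=int((v+.5-v0)*k);cv2.line(a,(0,y),(8,y),(0,0,255),1);cv2.putText(a,str(v),(9,y+4),0,.35,(0,0,255),1)
    return a
def comp(f,rows):
    rs=[np.hstack([cv2.copyMakeBorder(a,0,max(b.shape[0] for b in r)-a.shape[0],0,6,0) for a in r]) for r in rows]
    w=max(a.shape[1] for a in rs);cv2.imwrite('pics/'+f,np.vstack([cv2.copyMakeBorder(a,0,6,0,w-a.shape[1],0) for a in rs]))
E
python3 - <<'E'
from h import *
t=cam('top')['image'];s=cam('side')['image']
comp('t1.png',[[crop(t,178,132,335,186,5)],[crop(t,165,215,250,255,5),crop(t,335,220,375,255,5),]])
comp('s1.png',[[crop(s,232,130,338,272,4),np.vstack([crop(s,168,160,220,222,4),crop(s,240,280,275,335,4)[:, :]]) if 0 else crop(s,168,160,220,222,4),crop(s,240,280,275,335,4)]])
E
```

```text
(no output)
```

View pics/t1.png

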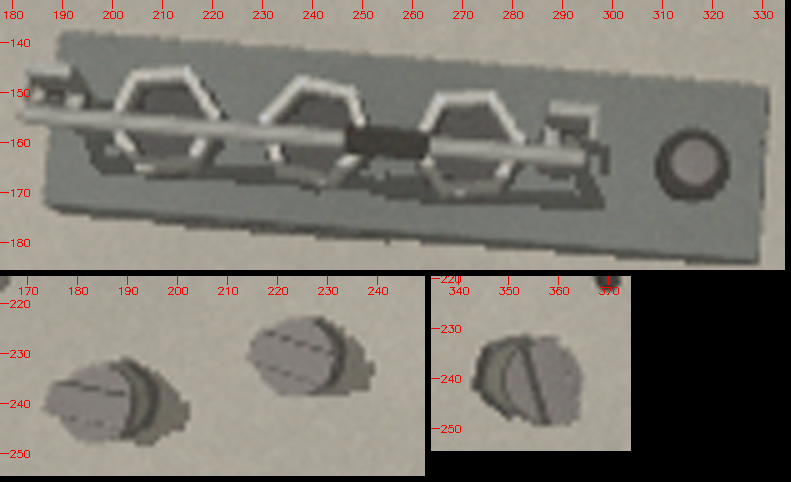

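View pics/s1.png

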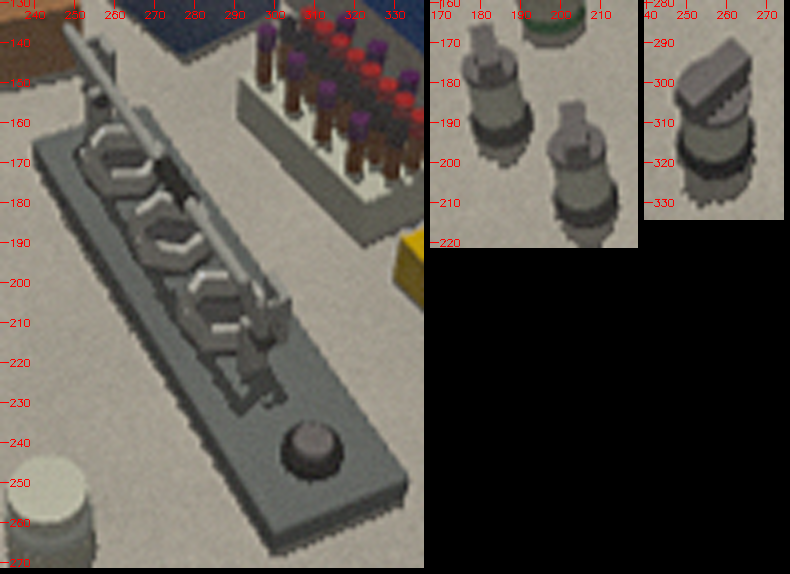

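```bash
python3 - <<'E'
from h import *
t=cam('top');s=cam('side')
P=[onz(t,*p,.03)[:2] for p in((190,138),(331,149),(329.5,184.2),(186.5,173))]
print('corners',np.round(P,3).tolist())
Q=[onz(s,*p,.03)[:2] for p in((239.5,165.5),(259,147),(332.5,249),(298.5,263))]
print('side corners',np.round(Q,3).tolist())
print('sleeve',tri(t,(254.8,160.3),s,(274.6,175)))
print('button',tri(t,(316,164.5),s,(309.5,239)))
for a,b in(((183,239.5),(181,171)),((222.5,230),(202,191)),((358,240),(257,296))):print('bar',tri(t,a,s,b))
def big(im,u0,v0,u1,v1,k):
    a=im[v0:v1,u0:u1].astype(float);a=np.clip((a-40)*1.9,0,255).astype(np.uint8);z=im.copy();z[v0:v1,u0:u1]=a
    return crop(z,u0,v0,u1,v1,k,5)
T,S=t['image'],s['image']
comp('c2.png',[[big(T,170,226,204,252,8),big(T,212,218,242,242,8),big(T,340,228,368,254,8)],[big(S,174,160,198,204,8),big(S,194,178,218,224,8),big(S,244,286,270,334,7)]])
E
```

```text
corners [[0.719, 0.249], [0.672, -0.223], [0.554, -0.214], [0.6, 0.261]]
side corners [[0.6, 0.257], [0.716, 0.313], [0.668, -0.222], [0.551, -0.211]]
sleeve (array([0.61436034, 0.03126021, 0.16006039]), np.float64(0.00152877891905383))
button (array([ 0.61749817, -0.16784091,  0.05235039]), np.float64(0.0014309240259688402))
bar (array([0.38107498, 0.25691587, 0.10694504]), np.float64(0.0047594942069752524))
bar (array([0.4065549 , 0.13633361, 0.10337892]), np.float64(0.0072268635334096845))
bar (array([ 0.37167293, -0.27950297,  0.10677641]), np.float64(0.0001411527895957636))
```

View pics/c2.png

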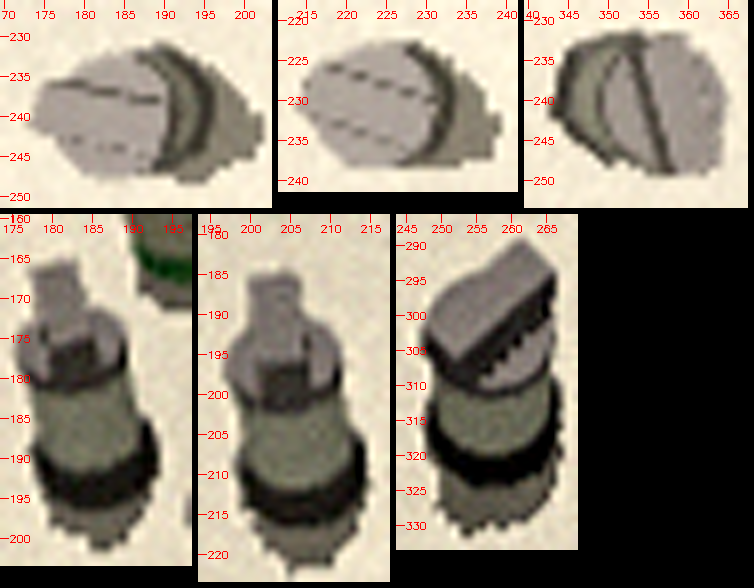

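```bash
cat >> h.py <<'E'
from scipy.spatial.transform import Rotation as Ro
def go(x,y,z,yawdeg,half=True):
    """turn to make, then shift in the turned tool's axes"""
    s=robot.read_state();M=Ro.from_rotvec(s['orientation']).as_matrix()
    cur=np.degrees(np.arctan2(M[1,1],M[0,1]));best=None
    for k in ((0,180,-180,360) if half else (0,360,-360)):
        w=yawdeg+k
        q6=np.degrees(np.arctan2(y,x))-w
        if best is None or abs(q6)<abs(best[1]):best=(w,q6)
    turn=-np.radians((best[0]-cur+180)%360-180)
    M2=M@Ro.from_euler('z',turn).as_matrix();d=np.array([x,y,z])-s['tool_pos']
    print('at',np.round(s['tool_pos'],4),'yaw %.1f'%cur,'tilt %.3f'%np.arccos(-M[2,2]),'TURN %.3f'%turn,'then',np.round(M2.T@d,4),'| now-axes',np.round(M.T@d,4),'q6 %.0f'%best[1],'F',np.round(s['force'],1),'open %.3f'%s['opening'])
Y=np.array([.099,.995]);X=np.array([.995,-.099]);O=np.array([.642,.078])
def mix(x,y):return O+x*X+y*Y
E
python3 -c "
from h import *
go(.614,.031,.237,-5.7);go(.614,.031,.159,-5.7)"
python3 inch.py '[[0.06,-0.0386,-0.0262,0,0],[0.06,-0.0386,-0.0262,0,0],[0.06,-0.0386,-0.0262,0,0],[0.06,-0.0386,-0.0262,0,0],[0.06,-0.0386,-0.0262,0,0],[0.06,-0.0386,-0.0262,0,0],[0.06,-0.0386,-0.0262,0,0],[0.06,-0.0386,-0.0262,0,0],[0.06,-0.0386,-0.0262,0,0],[0.06,-0.0386,-0.0262,0,0],[0.06,-0.0386,-0.0262,0,0],[0.06,-0.0386,-0.0262,0,0],[0.06,-0.0386,-0.0262,0,0],[0.06,-0.0386,-0.0262,0,0],[0.06,-0.0386,-0.0262,0,0]]' 15
python3 inch.py '[[0.06,0,0,0,0.15],[0.06,0,0,0,0.15],[0.06,0,0,0,0.15],[0.06,0,0,0,0.15],[0.06,0,0,0,0.15],[0.06,0,0,0,0.15],[0.06,0,0,0,0.15],[0.06,0,0,0,0.15],[0.06,0,0,0,0.15],[0.06,0,0,0,0.026],[0.06,0,0,0,0]]'
python3 -c "
from h import *
go(.614,.031,.159,-5.7)"
```

```text
t: 1.8
tool_pos: [0.6151, 0.0287, 0.2374]
orientation: [0.46, 3.108, 0.0]
force: [0.5, 0.6, -0.3]
opening: 0.0601
gripper_force: 0.0
t: 2.9
tool_pos: [0.6141, 0.0305, 0.2374]
orientation: [-2.325, -2.112, 0.0]
force: [0.2, -0.9, 0.1]
opening: 0.06
gripper_force: 0.0
at [0.6141 0.0305 0.2374] yaw -5.5 tilt 0.000 TURN 0.003 then [ 0.0005 -0.0001  0.0784] | now-axes [ 0.0005 -0.0001  0.0784] q6 9 F [ 0.2 -0.9  0.1] open 0.060
```

```bash
python3 inch.py '[[0.06,0,0,0.04,0],[0.06,0,0,0.038,0],[0.06,0,0,0,0],[0.0,0,0,0,0],[0.0,0,0,0,0],[0.0,0,0,0,0],[0.0,0,0,0,0]]' 20
python3 inch.py '[[0,0,-0.0083,0.003,0],[0,0,-0.0072,0.0035,0],[0,0,-0.0068,0.0042,0],[0,0,-0.0063,0.0048,0],[0,0,-0.0059,0.0055,0],[0,0,-0.0053,0.006,0],[0,0,-0.0046,0.0065,0],[0,0,-0.004,0.0069,0],[0,0,-0.0012,0.0025,0],[0,0,0,0,0],[0,0,0,0,0],[0,0,0,0,0]]'
```

```text
t: 3.6
tool_pos: [0.6153, 0.0304, 0.1616]
orientation: [2.327, 2.108, 0.004]
force: [0.7, -1.2, 0.8]
opening: 0.0323
gripper_force: 0.0
t: 4.8
tool_pos: [0.5679, 0.0355, 0.1206]
orientation: [2.324, 2.105, 0.01]
force: [4.9, 0.9, 17.3]
opening: 0.0171
gripper_force: 20.0
```

```bash
python3 inch.py '[[0.05,0,0,0,0],[0.05,0,0,0,0],[0.05,0,0,-0.05,0],[0.05,0,0,-0.05,0],[0.05,0,0,-0.05,0],[0.05,-0.03,-0.04,0,0],[0.05,-0.03,-0.04,0,0],[0.05,-0.03,-0.04,0,0],[0.05,0,-0.04,0,0],[0.05,0,0,0,0]]' 
python3 - <<'E'
from h import *
t=cam('top');s=cam('side');T,S=t['image'],s['image']
comp('t3.png',[[crop(T,178,132,335,186,5)],[crop(S,240,140,310,222,4),crop(T,165,215,250,255,4),crop(T,335,220,375,255,4)]])
go(.381,.257,.25,0)
E
```

```text
t: 5.8
tool_pos: [0.3922, -0.0383, 0.265]
orientation: [-2.329, -2.105, 0.003]
force: [0.3, -0.9, -0.3]
opening: 0.0497
gripper_force: 0.0
at [ 0.3958 -0.0383  0.2659] yaw -5.7 tilt 0.000 TURN -0.100 then [ 0.2953 -0.0148  0.016 ] | now-axes [ 0.2924 -0.0441  0.016 ] q6 34 F [ 0.3 -0.2 -0.1] open 0.050
```

View pics/t3.png

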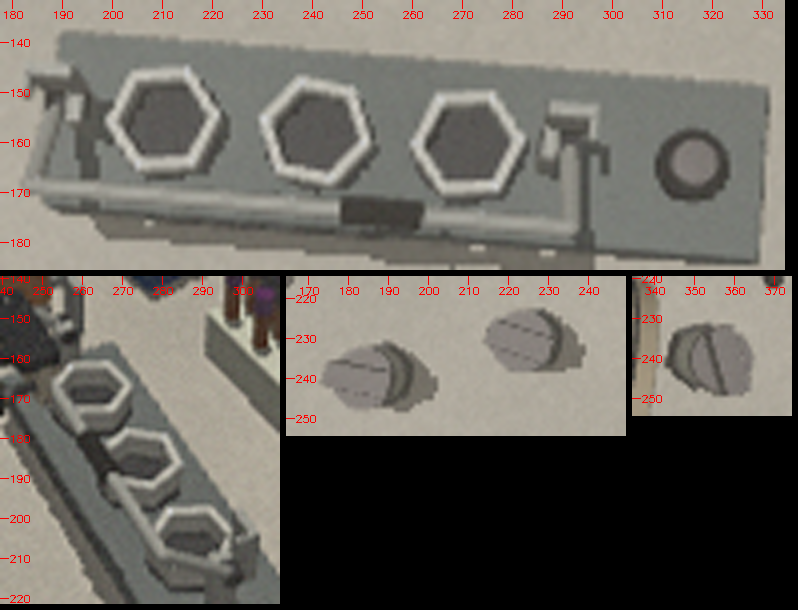

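```bash
python3 - <<'E'
from h import *
t=cam('top');s=cam('side')
for n,a,b,l1,l2,ls in(('A',(182,240.2),(181.2,170.6),((176,235.5),(189.5,238.3)),((178,242.5),(186,244.5)),((177,166),(179.5,176))),
 ('B',(222.2,230.5),(203.5,190.8),((217,225.5),(231,230)),((218,232.5),(230,236.5)),((199.5,186),(201.5,197))),
 ('C',(359,239),(257,298.3),((352.5,231),(357.5,249)),((352.5,231),(357.5,249)),((252,308),(265.5,295)))):
    p,e=tri(t,a,s,b);A=[]
    for c,l in((t,l1),(t,l2),(s,ls)):
        d=onz(c,*l[1],.106)-onz(c,*l[0],.106);A.append(np.degrees(np.arctan2(d[1],d[0]))%180)
    print(n,p.round(4),'gap %.4f'%e,'dir',np.round(A,1),onz(t,*a,.108)[:2].round(4),onz(s,*b,.108)[:2].round(4))
for a,b in(((210,156),(263,168)),((241,157.5),(276,187)),((271,160),(287,204))):print('rim',tri(t,a,s,b))
g=cv2.cvtColor(t['image'],cv2.COLOR_RGB2GRAY)
for i,(u,v) in enumerate(((271,160),(241,157),(210,156))):
    r=g[v-13:v+14,u-14:u+15]; m=(r>135).astype(np.uint8)
    n,lab,st,ce=cv2.connectedComponentsWithStats(m,connectivity=4);k=1+np.argmax(st[1:,4])
    cs,_=cv2.findContours((lab==k).astype(np.uint8),cv2.RETR_EXTERNAL,cv2.CHAIN_APPROX_NONE)
    h=cv2.convexHull(max(cs,key=cv2.contourArea))
    f=np.zeros_like(m);cv2.fillConvexPoly(f,h,1)
    ys,xs=np.nonzero(f);P=np.array([onz(t,x+u-14,y+v-13,.058)[:2] for x,y in zip(xs,ys)])
    c=P.mean(0);z=((P-c)@[1,1j]);a=np.angle((np.abs(z)**4*np.exp(6j*np.angle(z))).sum())/6
    print(i,'thr area px',len(P),'centre',c.round(4),'model',mix(0,-.1+.1*i).round(4),'vertex ang %.1f flat %.1f'%(np.degrees(a)%60,(np.degrees(a)+30)%60), 'cmp %.2f'%(abs((np.abs(z)**4*np.exp(6j*np.angle(z))).sum())/(np.abs(z)**4).sum()))
E
```

```text
A [0.3808 0.2594 0.1068] gap 0.0010 dir [77.3 75.1 77.7] [0.3813 0.2589] [0.38   0.2583]
B [0.4082 0.1362 0.1031] gap 0.0006 dir [71.2 70.7 73.5] [0.4085 0.1356] [0.4064 0.1317]
C [ 0.3722 -0.2833  0.1012] gap 0.0050 dir [13.2 13.2 16.3] [ 0.3748 -0.2824] [ 0.3681 -0.2856]
rim (array([0.65372097, 0.17830191, 0.05367369]), np.float64(0.004435814993869852))
rim (array([0.64743518, 0.07715973, 0.04757007]), np.float64(0.0034705508839581265))
rim (array([ 0.63228145, -0.02007929,  0.06205391]), np.float64(0.0012932939144292418))
0 thr area px 382 centre [ 0.6343 -0.0206] model [ 0.6321 -0.0215] vertex ang 31.3 flat 1.3 cmp 0.14
1 thr area px 379 centre [0.644 0.079] model [0.642 0.078] vertex ang 15.2 flat 45.2 cmp 0.14
2 thr area px 378 centre [0.6538 0.1785] model [0.6519 0.1775] vertex ang 31.0 flat 1.0 cmp 0.13
```

```bash
python3 -c "
from h import *
go(.381,.2588,.106,-13.5)"
```

```text
at [ 0.3969 -0.0382  0.2662] yaw -5.7 tilt 0.001 TURN 0.137 then [ 0.2851 -0.0848  0.1602] | now-axes [ 0.294  -0.0451  0.1602] q6 48 F [ 1.  -0.2  0.1] open 0.050
```

```bash
python3 inch.py '[[0.06,0.042,-0.0064,0,0],[0.06,0.042,-0.0064,0,0],[0.06,0.042,-0.0064,0,0],[0.06,0.042,-0.0064,0,0],[0.06,0.042,-0.0064,0,0],[0.06,0.042,-0.0064,0,0],[0.06,0.042,-0.0064,0,0.137],[0.06,0,0,0.04,0],[0.06,0,0,0.04,0],[0.06,0,0,0.04,0],[0.06,0,0,0,0],[0.06,0,0,0,0]]' 
python3 - <<'E'
from h import *
go(.381,.2588,.106,-13.5)
t=cam('top');s=cam('side')
comp('a4.png',[[crop(t['image'],160,205,215,260,6),crop(s['image'],155,140,205,215,6)]])
E
```

```text
t: 7.2
tool_pos: [0.3809, 0.2578, 0.1462]
orientation: [-2.464, -1.949, 0.005]
force: [0.7, -0.5, -0.0]
opening: 0.0598
gripper_force: 0.0
at [0.3809 0.2578 0.1462] yaw -13.3 tilt 0.003 TURN 0.003 then [ 0.001  -0.0001  0.0402] | now-axes [ 0.001  -0.0001  0.0402] q6 48 F [ 0.7 -0.5 -0. ] open 0.060
```

View pics/a4.png

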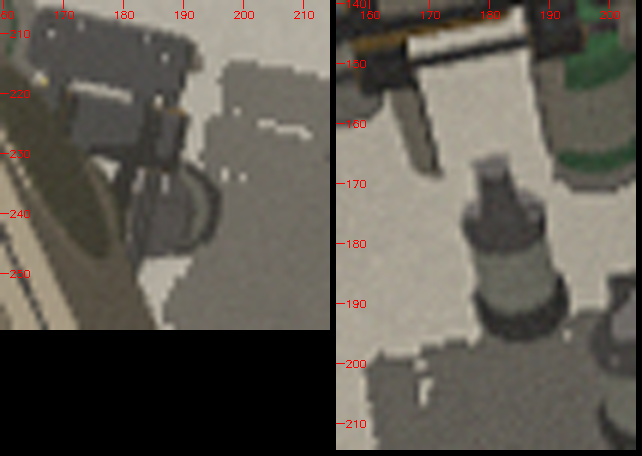

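```bash
python3 inch.py '[[0.06,0.001,0,0.03,0],[0.06,0,0,0.01,0],[0.06,0,0,0,0],[0,0,0,0,0],[0,0,0,0,0],[0,0,0,0,0],[0,0,0,0,0],[0,0,0,0,0],[0,0,0,0,0]]' 30
python3 inch.py '[[0,0,0,-0.01,0],[0,0,0,-0.05,0],[0,0,0,-0.05,0],[0,0,0,-0.05,0],[0,0,0,0,0],[0,0,0,0,0]]'
python3 -c "
from h import *
go(.653,.178,.266,31)"
```

```text
t: 8.2
tool_pos: [0.3815, 0.2587, 0.1067]
orientation: [-2.465, -1.948, -0.0]
force: [-0.4, 0.2, 2.8]
opening: 0.0201
gripper_force: 29.9
t: 8.8
tool_pos: [0.3821, 0.259, 0.2683]
orientation: [2.464, 1.948, 0.005]
force: [0.1, -0.5, -2.9]
opening: 0.0198
gripper_force: 30.0
at [0.3821 0.259  0.2683] yaw -13.3 tilt 0.003 TURN -0.774 then [-0.2089  0.1905  0.003 ] | now-axes [-0.0162  0.2822  0.003 ] q6 -16 F [ 0.1 -0.5 -2.9] open 0.020
```

```bash
python3 inch.py '[[0,-0.0027,0.047,0,0],[0,-0.0027,0.047,0,0],[0,-0.0027,0.047,0,0],[0,-0.0027,0.047,0,0],[0,-0.0027,0.047,0,0],[0,-0.0027,0.047,0,0],[0,0,0,0,-0.13],[0,0,0,0,-0.13],[0,0,0,0,-0.13],[0,0,0,0,-0.13],[0,0,0,0,-0.13],[0,0,0,0,-0.124],[0,0,0,0,0],[0,0,0,0,0],[0,0,0,0,0]]'
python3 - <<'E'
from h import *
go(.653,.178,.165,31)
s=cam('side');t=cam('top')
comp('a5.png',[[crop(s['image'],220,100,320,225,4),crop(t['image'],170,110,270,190,4)]])
E
```

```text
t: 10.3
tool_pos: [0.6516, 0.1777, 0.2654]
orientation: [-1.55, -2.731, 0.002]
force: [0.4, 0.6, -1.8]
opening: 0.0197
gripper_force: 30.0
at [0.6516 0.1777 0.2654] yaw 30.8 tilt 0.002 TURN -0.003 then [-0.0005  0.0015  0.1003] | now-axes [-0.0005  0.0015  0.1003] q6 -16 F [ 0.4  0.6 -1.8] open 0.020
```

View pics/a5.png

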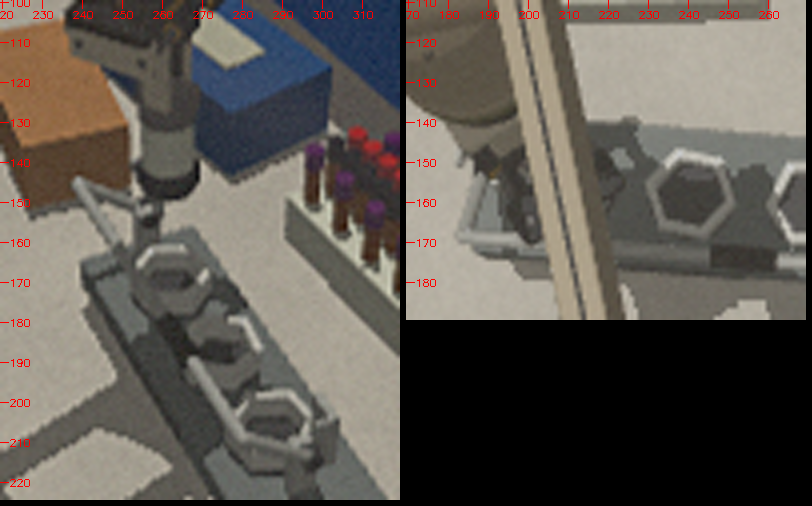

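```bash
python3 inch.py '[[0,0,0.0015,0.04,0],[0,0,0,0.04,0],[0,0,0,0.014,0],[0,0,0,0,0],[0,0,0,0.004,0],[0,0,0,0.004,0],[0,0,0,0,0],[0,0,0,0,0]]'
python3 inch.py '[[0,0,0,0.002,0],[0,0,0,0.002,0],[0,0,0,0,0]]'
```

```text
t: 11.2
tool_pos: [0.654, 0.1787, 0.1659]
orientation: [1.546, 2.733, 0.002]
force: [0.4, 0.6, -2.6]
opening: 0.0196
gripper_force: 30.0
t: 11.5
tool_pos: [0.6533, 0.1784, 0.1602]
orientation: [-1.547, -2.734, 0.0]
force: [1.0, -0.3, -1.8]
opening: 0.0197
gripper_force: 30.0
```

```bash
python3 inch.py '[[0,0,0,0.002,0],[0,0,0,0,0],[0,0,0,0,0]]'
python3 inch.py '[[0,0,0,0.002,0],[0,0,0,0,0],[0,0,0,0,0]]'
python3 inch.py '[[0,0,0,0.002,0],[0,0,0,0,0],[0,0,0,0,0]]'
```

```text
t: 11.8
tool_pos: [0.6533, 0.1785, 0.1584]
orientation: [-1.547, -2.734, 0.0]
force: [0.5, -0.9, -2.3]
opening: 0.0199
gripper_force: 30.0
t: 12.1
tool_pos: [0.6533, 0.1785, 0.1564]
orientation: [-1.547, -2.734, 0.0]
force: [0.4, -0.3, -2.7]
opening: 0.0198
gripper_force: 30.0
t: 12.4
tool_pos: [0.6533, 0.1786, 0.1544]
orientation: [-1.547, -2.734, 0.0]
force: [1.1, -0.2, -2.5]
opening: 0.0197
gripper_force: 30.0
```

Dropping in without resistance; continue down (home at about TCP z 0.1405).

```bash
python3 inch.py '[[0,0,0,0.004,0],[0,0,0,0.004,0],[0,0,0,0.003,0],[0,0,0,0,0]]'
python3 inch.py '[[0,0,0,0.002,0],[0,0,0,0,0],[0,0,0,0,0]]'
```

```text
t: 12.8
tool_pos: [0.653, 0.1784, 0.1426]
orientation: [-1.547, -2.734, 0.001]
force: [0.4, -0.8, -2.8]
opening: 0.0197
gripper_force: 30.0
t: 13.1
tool_pos: [0.6534, 0.1786, 0.1416]
orientation: [-1.547, -2.734, -0.0]
force: [0.5, -0.0, -3.5]
opening: 0.0198
gripper_force: 30.0
```

```bash
python3 inch.py '[[0,0,0,0.002,0],[0,0,0,0,0],[0,0,0,0,0]]'
python3 inch.py '[[0.05,0,0,0,0],[0.05,0,0,0,0],[0.05,0,0,-0.03,0],[0.05,0,0,-0.05,0],[0.05,0,0,-0.04,0],[0.05,0,0,0,0]]'
python3 - <<'E'
from h import *
t=cam('top');s=cam('side');go(.408,.1365,.25,-18)
comp('b6.png',[[crop(t['image'],165,205,250,260,4),crop(t['image'],335,210,380,260,4)],[crop(s['image'],170,150,225,225,4),crop(s['image'],235,275,280,340,4)]])
E
```

```text
t: 13.4
tool_pos: [0.6539, 0.1787, 0.1409]
orientation: [1.546, 2.733, 0.002]
force: [-2.5, -1.0, 5.8]
opening: 0.02
gripper_force: 30.0
t: 14.0
tool_pos: [0.6565, 0.1792, 0.2683]
orientation: [1.542, 2.726, 0.013]
force: [0.4, 0.3, 0.5]
opening: 0.05
gripper_force: 0.0
at [0.6542 0.1788 0.2612] yaw 31.0 tilt 0.003 TURN 0.855 then [-0.1163 -0.2211  0.0104] | now-axes [ 0.0906 -0.2328  0.0104] q6 36 F [ 0.2  0.4 -1.1] open 0.050
```

View pics/b6.png

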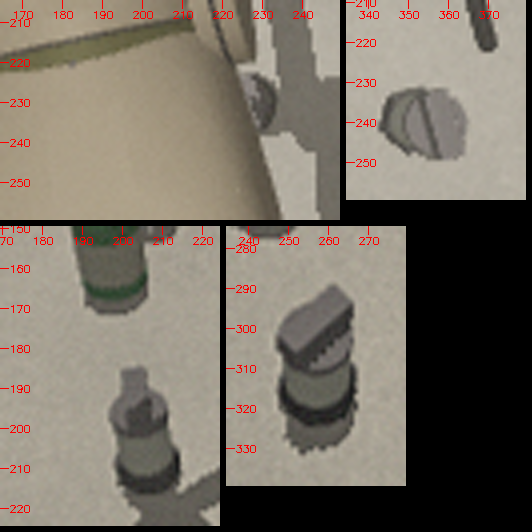

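```bash
python3 inch.py '[[0.06,0.018,-0.0465,0,0],[0.06,0.018,-0.0465,0,0],[0.06,0.018,-0.0465,0,0],[0.06,0.018,-0.0465,0,0],[0.06,0.018,-0.0465,0,0],[0.06,0,0,0,0.1425],[0.06,0,0,0,0.1425],[0.06,0,0,0,0.1425],[0.06,0,0,0,0.1425],[0.06,0,0,0,0.1425],[0.06,0,0,0,0.1425],[0.06,0,0,0.05,0],[0.06,0,0,0.05,0],[0.06,0,0,0.015,0],[0.06,0,0,0,0],[0.06,0,0,0,0]]' 
python3 -c "
from h import *
go(.408,.136,.1065,-18)"
```

```text
t: 15.7
tool_pos: [0.4071, 0.1358, 0.1439]
orientation: [-2.541, -1.846, 0.003]
force: [-0.8, -1.0, -0.5]
opening: 0.0602
gripper_force: 0.0
at [0.4071 0.1358 0.1439] yaw -18.0 tilt 0.002 TURN 0.000 then [0.0005 0.0009 0.0374] | now-axes [0.0005 0.0009 0.0374] q6 36 F [-0.8 -1.  -0.5] open 0.060
```

```bash
python3 inch.py '[[0.06,0.0005,0.0009,0.03,0],[0.06,0,0,0.0075,0],[0.06,0,0,0,0],[0,0,0,0,0],[0,0,0,0,0],[0,0,0,0,0],[0,0,0,0,0],[0,0,0,0,0],[0,0,0,0,0]]' 30
python3 inch.py '[[0,0,0,-0.01,0],[0,0,0,-0.05,0],[0,0,0,-0.05,0],[0,0,0,-0.05,0],[0,0,0,0,0],[0,0,0,0,0]]'
python3 -c "
from h import *
go(.6432,.0788,.266,15.2)"
```

```text
t: 16.6
tool_pos: [0.4088, 0.1361, 0.1072]
orientation: [2.541, 1.847, 0.0]
force: [-0.6, -0.8, 2.2]
opening: 0.0198
gripper_force: 29.9
t: 17.2
tool_pos: [0.4095, 0.1363, 0.2688]
orientation: [2.54, 1.846, 0.005]
force: [-0.3, -0.3, -3.0]
opening: 0.0197
gripper_force: 30.0
at [0.4095 0.1363 0.2688] yaw -18.0 tilt 0.003 TURN -0.579 then [-0.1168  0.2105  0.0035] | now-axes [0.0175 0.24   0.0035] q6 -8 F [-0.3 -0.3 -3. ] open 0.020
```

```bash
python3 inch.py '[[0,0.0035,0.048,0,0],[0,0.0035,0.048,0,0],[0,0.0035,0.048,0,0],[0,0.0035,0.048,0,0],[0,0.0035,0.048,0,0],[0,0,0,0,-0.145],[0,0,0,0,-0.145],[0,0,0,0,-0.145],[0,0,0,0,-0.145],[0,0,0,0,0],[0,0,0,0,0],[0,0,0,0.04,0],[0,0,0,0.04,0],[0,0,0,0.01,0],[0,0,0,0,0],[0,0,0,0,0]]'
python3 -c "
from h import *
go(.6432,.0788,.16,15.2)"
```

```text
t: 18.8
tool_pos: [0.6432, 0.0787, 0.1788]
orientation: [1.908, 2.494, 0.002]
force: [-0.3, 0.5, -1.0]
opening: 0.0196
gripper_force: 30.0
at [0.6432 0.0787 0.1788] yaw 15.2 tilt 0.002 TURN -0.000 then [0.0001 0.     0.0188] | now-axes [0.0001 0.     0.0188] q6 -8 F [-0.3  0.5 -1. ] open 0.020
```

```bash
python3 inch.py '[[0,0,0,0.008,0],[0,0,0,0.006,0],[0,0,0,0.004,0],[0,0,0,0.002,0],[0,0,0,0,0],[0,0,0,0,0]]'
python3 inch.py '[[0,0,0,0.002,0],[0,0,0,0.002,0],[0,0,0,0,0],[0,0,0,0,0]]'
python3 inch.py '[[0,0,0,0.002,0],[0,0,0,0.002,0],[0,0,0,0,0],[0,0,0,0,0]]'
```

```text
t: 19.4
tool_pos: [0.6424, 0.079, 0.1569]
orientation: [-1.907, -2.496, -0.001]
force: [1.0, 3.2, -2.9]
opening: 0.0196
gripper_force: 30.0
t: 19.8
tool_pos: [0.6425, 0.0787, 0.1529]
orientation: [1.907, 2.496, 0.0]
force: [1.8, 3.2, -1.6]
opening: 0.0196
gripper_force: 30.0
t: 20.2
tool_pos: [0.6424, 0.0786, 0.1488]
orientation: [-1.907, -2.496, 0.0]
force: [1.3, 4.3, -1.6]
opening: 0.0198
gripper_force: 30.0
```

```bash
python3 inch.py '[[0,0.0008,0,0.002,0],[0,0,0,0.002,0],[0,0,0,0.002,0],[0,0,0,0.001,0],[0,0,0,0,0],[0,0,0,0,0]]'
python3 inch.py '[[0,0,0,0.002,0],[0,0,0,0,0],[0,0,0,0,0]]'
```

```text
t: 20.8
tool_pos: [0.6421, 0.0793, 0.1418]
orientation: [-1.907, -2.496, 0.001]
force: [1.1, 1.9, -2.5]
opening: 0.0196
gripper_force: 30.0
t: 21.1
tool_pos: [0.6425, 0.0795, 0.1414]
orientation: [1.907, 2.496, 0.001]
force: [-1.8, 2.5, 5.9]
opening: 0.02
gripper_force: 30.0
```

```bash
python3 inch.py '[[0.05,0,0,0,0],[0.05,0,0,0,0],[0.05,0,0,-0.03,0],[0.05,0,0,-0.05,0],[0.05,0,0,-0.04,0],[0.05,0,-0.03,0,0],[0.05,0,-0.05,0,0],[0.05,0,-0.05,0,0],[0.05,0,-0.04,0,0],[0.05,0,0,0,0],[0.05,0,0,0,0]]'
python3 - <<'E'
from h import *
t=cam('top');s=cam('side');go(.373,-.283,.25,-75.5)
comp('c7.png',[[crop(t['image'],178,130,285,190,5),crop(t['image'],338,222,372,257,5)],[crop(s['image'],240,120,310,225,3),crop(s['image'],235,275,280,340,5)]])
E
```

```text
t: 22.2
tool_pos: [0.4777, 0.0343, 0.2603]
orientation: [1.908, 2.495, 0.0]
force: [0.1, 0.3, 0.2]
opening: 0.0501
gripper_force: 0.0
at [0.479  0.0346 0.2604] yaw 15.2 tilt 0.001 TURN 1.584 then [-0.1821  0.281   0.0104] | now-axes [-0.2786 -0.1857  0.0104] q6 38 F [ 1.1 -0.8 -0.3] open 0.050
```

View pics/c7.png

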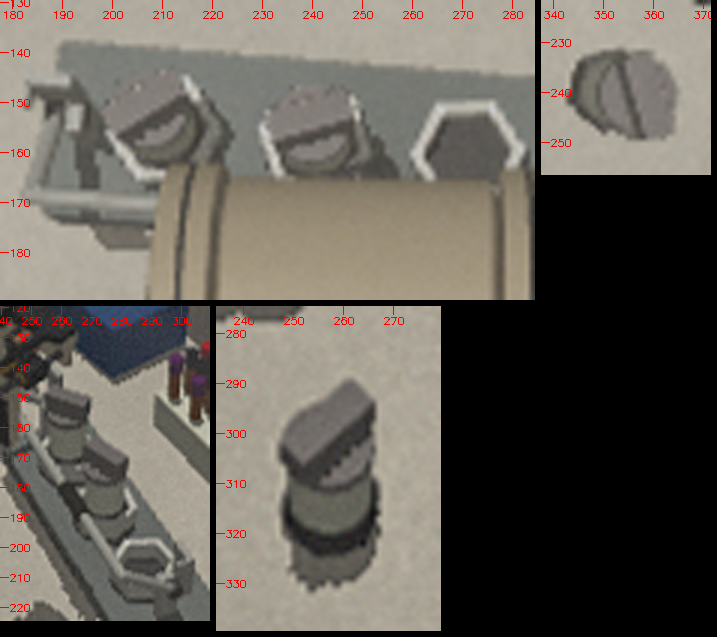

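```bash
python3 - <<'E'
from h import *
t=cam('top');s=cam('side')
print(tri(t,(359,240),s,(257.2,297.3)),onz(t,359,240,.108),onz(s,257.2,297.3,.108),onz(t,356.2,240.5,.084))
# colour-mask silhouette of the can in both views, and predicted extents for a candidate
import itertools
for c,(u0,v0,u1,v1),nm in((t,(336,222,372,258),'t'),(s,(238,280,280,340),'s')):
    g=cv2.cvtColor(c['image'],cv2.COLOR_RGB2GRAY)[v0:v1,u0:u1]
    bg=np.median(g[:3]);m=(g<bg-22).astype(np.uint8)
    n,l,st,ce=cv2.connectedComponentsWithStats(m);k=1+np.argmax(st[1:,4]);x,y,w,h,_=st[k]
    print(nm,'box',x+u0,y+v0,x+u0+w-1,y+v0+h-1)
    for P in((.373,-.283),(.370,-.285),(.376,-.281)):
        a=np.linspace(0,2*np.pi,60);R=[proj(c,(P[0]+r*np.cos(b),P[1]+r*np.sin(b),z)) for b in a for r,z in((.0245,.084),(.0245,.07),(.026,.015))]
        print(P,np.min(R,0).round(1),np.max(R,0).round(1))
E
```

```text
(array([ 0.37107405, -0.28262394,  0.10575531]), np.float64(0.001214466169084621)) [ 0.37173483 -0.28225793  0.108     ] [ 0.36993927 -0.28347953  0.108     ] [ 0.3692926  -0.27987319  0.084     ]
t box 343 231 365 249
(0.373, -0.283) [343.8 230.6] [365.  247.2]
(0.37, -0.285) [344.4 231.5] [365.7 248.2]
(0.376, -0.281) [343.1 229.7] [364.3 246.2]
s box 247 290 267 332
(0.373, -0.283) [248.9 292.6] [268.2 322.4]
(0.37, -0.285) [248.2 293.7] [267.6 323.6]
(0.376, -0.281) [249.5 291.5] [268.8 321.3]
```

```bash
python3 inch.py '[[0.06,-0.04,-0.0266,0,0],[0.06,-0.04,-0.0266,0,0],[0.06,-0.04,-0.0266,0,0],[0.06,-0.04,-0.0266,0,0],[0.06,-0.04,-0.0266,0,0],[0.06,-0.04,-0.0266,0,0],[0.06,-0.04,-0.0266,0,0]]'
python3 inch.py '[[0.06,0,0,0,0.144],[0.06,0,0,0,0.144],[0.06,0,0,0,0.144],[0.06,0,0,0,0.144],[0.06,0,0,0,0.144],[0.06,0,0,0,0.144],[0.06,0,0,0,0.144],[0.06,0,0,0,0.144],[0.06,0,0,0,0.144],[0.06,0,0,0,0.144],[0.06,0,0,0,0.144],[0.06,0,0,0.05,0],[0.06,0,0,0.05,0],[0.06,0,0,0.01,0],[0.06,0,0,0,0],[0.06,0,0,0,0]]'
python3 -c "
from h import *
go(.3705,-.2825,.1065,-75.5)
t=cam('top')['image'];s=cam('side')['image']
comp('c8.png',[[crop(t,330,215,385,260,6),crop(s,235,260,285,340,6)]])"
```

```text
t: 23.1
tool_pos: [0.3719, -0.2866, 0.2602]
orientation: [1.907, 2.497, 0.0]
force: [0.8, -0.4, -0.3]
opening: 0.0601
gripper_force: 0.0
t: 24.7
tool_pos: [0.3733, -0.2853, 0.1522]
orientation: [3.115, 0.396, 0.002]
force: [0.7, 0.3, 0.3]
opening: 0.0601
gripper_force: 0.0
at [ 0.3733 -0.2853  0.1522] yaw -75.5 tilt 0.002 TURN -0.000 then [-0.0021 -0.0035  0.0457] | now-axes [-0.0021 -0.0035  0.0457] q6 38 F [0.7 0.3 0.3] open 0.060
```

View pics/c8.png

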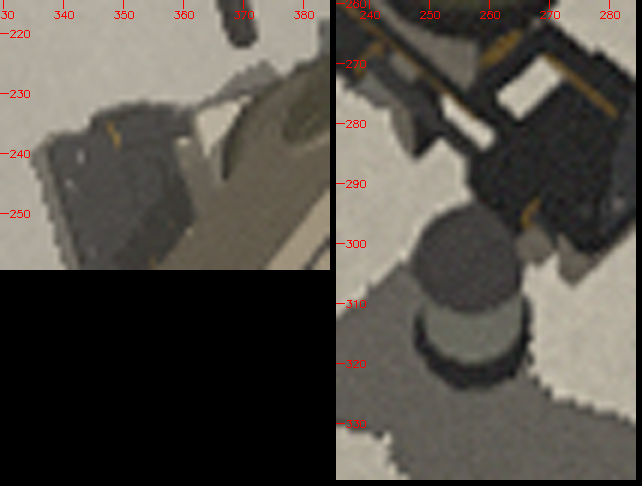

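```bash
python3 inch.py '[[0.06,-0.0021,-0.0035,0.02,0],[0.06,0,0,0.02,0],[0.06,0,0,0.006,0],[0.06,0,0,0,0],[0,0,0,0,0],[0,0,0,0,0],[0,0,0,0,0],[0,0,0,0,0],[0,0,0,0,0],[0,0,0,0,0]]' 30
python3 inch.py '[[0,0,0,-0.01,0],[0,0,0,-0.05,0],[0,0,0,-0.05,0],[0,0,0,-0.05,0],[0,0,0,0,0],[0,0,0,0,0]]'
python3 -c "
from h import *
go(.6332,-.021,.266,-28.7)"
```

```text
t: 25.8
tool_pos: [0.3693, -0.2816, 0.1041]
orientation: [3.116, 0.396, 0.0]
force: [-0.4, -0.0, -2.4]
opening: 0.0197
gripper_force: 30.0
t: 26.4
tool_pos: [0.3698, -0.282, 0.2658]
orientation: [3.114, 0.396, 0.003]
force: [0.4, -0.6, -4.3]
opening: 0.02
gripper_force: 30.0
at [ 0.3698 -0.282   0.2658] yaw -75.5 tilt 0.003 TURN -0.817 then [ 3.554e-01  1.057e-01 -2.000e-04] | now-axes [ 3.203e-01 -1.868e-01 -2.000e-04] q6 27 F [ 0.4 -0.6 -4.3] open 0.020
```

```bash
python3 inch.py '[[0,0.04,-0.02335,0,0],[0,0.04,-0.02335,0,0],[0,0.04,-0.02335,0,0],[0,0.04,-0.02335,0,0],[0,0.04,-0.02335,0,0],[0,0.04,-0.02335,0,0],[0,0.04,-0.02335,0,0],[0,0.04,-0.02335,0,0],[0,0,0,0,-0.1362],[0,0,0,0,-0.1362],[0,0,0,0,-0.1362],[0,0,0,0,-0.1362],[0,0,0,0,-0.1362],[0,0,0,0,-0.1362],[0,0,0,0.04,0],[0,0,0,0.04,0],[0,0,0,0.01,0],[0,0,0,0,0],[0,0,0,0,0]]'
python3 -c "
from h import *
go(.6332,-.021,.16,-28.7)"
```

```text
t: 28.3
tool_pos: [0.6326, -0.0206, 0.1749]
orientation: [2.703, 1.602, 0.0]
force: [0.7, 0.5, -1.8]
opening: 0.0198
gripper_force: 30.0
at [ 0.6326 -0.0206  0.1749] yaw -28.7 tilt 0.000 TURN 0.000 then [-0.0001  0.0007  0.0149] | now-axes [-0.0001  0.0007  0.0149] q6 27 F [ 0.7  0.5 -1.8] open 0.020
```

```bash
python3 inch.py '[[0,0,0,0.008,0],[0,0,0,0.006,0],[0,0,0,0.004,0],[0,0,0,0.002,0],[0,0,0,0,0],[0,0,0,0,0]]'
python3 inch.py '[[0,0,0,0.002,0],[0,0,0,0.002,0],[0,0,0,0,0],[0,0,0,0,0]]'
python3 inch.py '[[0,0,0,0.002,0],[0,0,0,0.002,0],[0,0,0,0,0],[0,0,0,0,0]]'
```

```text
t: 28.9
tool_pos: [0.6327, -0.0206, 0.1543]
orientation: [2.702, 1.602, 0.001]
force: [2.4, -0.8, -4.3]
opening: 0.0195
gripper_force: 30.0
t: 29.3
tool_pos: [0.6326, -0.0207, 0.1501]
orientation: [2.702, 1.601, 0.001]
force: [3.5, -0.1, -2.6]
opening: 0.0197
gripper_force: 30.0
t: 29.7
tool_pos: [0.6325, -0.0206, 0.1459]
orientation: [2.702, 1.602, 0.0]
force: [4.2, -1.2, -3.4]
opening: 0.0194
gripper_force: 30.0
```

```bash
python3 inch.py '[[0,0.0004,0.0007,0.002,0],[0,0,0,0.002,0],[0,0,0,0.002,0],[0,0,0,0,0],[0,0,0,0,0]]'
python3 inch.py '[[0,0,0,0.002,0],[0,0,0,0,0],[0,0,0,0,0]]'
python3 inch.py '[[0,0,0,0.001,0],[0,0,0,0,0],[0,0,0,0,0]]'
```

```text
t: 30.2
tool_pos: [0.6329, -0.0206, 0.1395]
orientation: [-2.702, -1.602, 0.001]
force: [2.2, -0.7, -4.8]
opening: 0.0198
gripper_force: 30.0
t: 30.5
tool_pos: [0.6332, -0.0205, 0.1383]
orientation: [-2.702, -1.602, -0.0]
force: [1.5, 0.1, 1.5]
opening: 0.0196
gripper_force: 30.0
t: 30.8
tool_pos: [0.6333, -0.0204, 0.1382]
orientation: [2.702, 1.602, 0.001]
force: [-1.2, 0.5, 7.4]
opening: 0.0196
gripper_force: 30.0
```

```bash
python3 inch.py '[[0.05,0,0,0,0],[0.05,0,0,0,0],[0.05,0,0,-0.03,0],[0.05,0,0,-0.05,0],[0.05,0,0,-0.04,0],[0.05,0,0,0,0],[0.05,0,0,0,0]]'
python3 - <<'E'
from h import *
go(.5675,.036,.1195,-5.7)
t=cam('top');s=cam('side')
print('sleeve',mix(-.0713,-.05))
comp('d9.png',[[crop(t['image'],178,130,285,190,5)],[crop(s['image'],240,120,310,225,3)]])
E
```

```text
t: 31.5
tool_pos: [0.6337, -0.0207, 0.2583]
orientation: [2.701, 1.601, 0.003]
force: [0.0, 0.2, 0.5]
opening: 0.0497
gripper_force: 0.0
at [ 0.6337 -0.0207  0.2583] yaw -28.7 tilt 0.002 TURN -0.401 then [ 0.0498 -0.0718  0.1386] | now-axes [ 0.0178 -0.0856  0.1386] q6 9 F [0.  0.2 0.5] open 0.050
sleeve [0.5661065 0.0353087]
```

View pics/d9.png

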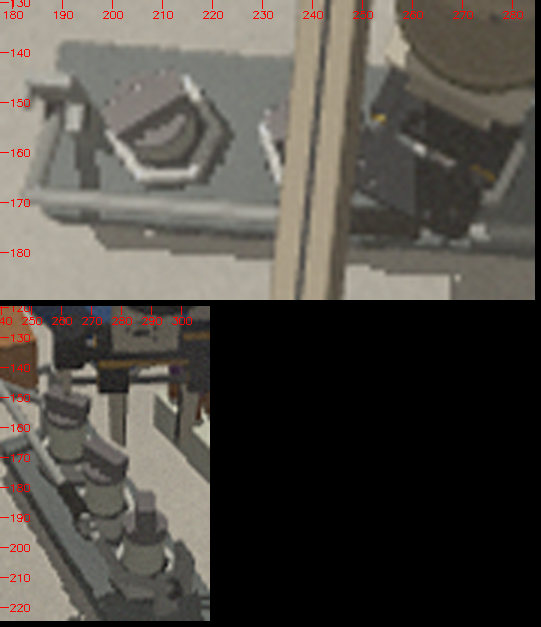

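```bash
python3 inch.py '[[0.045,0,0,0,-0.1337],[0.045,0,0,0,-0.1337],[0.045,0,0,0,-0.1337],[0.045,0.025,-0.036,0,0],[0.045,0.025,-0.036,0,0],[0.045,0,0,0,0],[0.045,0,0,0.05,0],[0.045,0,0,0.035,0],[0.045,0,0,0,0],[0.045,0,0,0,0]]'
python3 -c "
from h import *
go(.567,.036,.1185,-5.7)"
```

```text
t: 32.6
tool_pos: [0.5656, 0.0361, 0.171]
orientation: [-2.328, -2.106, 0.004]
force: [-0.2, -0.0, 0.5]
opening: 0.0452
gripper_force: 0.0
at [0.5656 0.0361 0.171 ] yaw -5.7 tilt 0.003 TURN -0.000 then [0.     0.0016 0.0525] | now-axes [0.     0.0016 0.0525] q6 9 F [-0.2 -0.   0.5] open 0.045
```

```bash
python3 inch.py '[[0.045,0,0.0016,0.03,0],[0.045,0,0,0.0225,0],[0.045,0,0,0,0],[0.0,0,0,0,0],[0.0,0,0,0,0],[0.0,0,0,0,0],[0.0,0,0,0,0],[0.0,0,0,0,0]]' 20
python3 -c "
from h import *
s=robot.read_state();d=np.array(s['tool_pos'][:2])-O;print('mixer xy',d@X,d@Y);go(*mix(0,-.05),.16,-5.7)"
```

```text
t: 33.4
tool_pos: [0.5751, 0.0355, 0.1212]
orientation: [2.322, 2.1, 0.018]
force: [41.0, -1.4, -32.6]
opening: 0.0197
gripper_force: 20.0
mixer xy -0.06234633687386916 -0.04886465999466392
at [0.5751 0.0355 0.1212] yaw -5.7 tilt 0.016 TURN -0.001 then [-0.0011  0.063  -0.0378] | now-axes [-0.001   0.063  -0.0378] q6 8 F [ 41.   -1.4 -32.6] open 0.020
```

```bash
python3 inch.py '[[0.045,0,0,0,0],[0.045,0,0,0,0],[0.045,0,0,0,0]]'
python3 - <<'E'
from h import *
s=robot.read_state();d=np.array(s['tool_pos'][:2])-O;print('mixer xy',d@X,d@Y,s['wrist_torque'])
t=cam('top')['image'];s=cam('side')['image']
comp('e10.png',[[crop(s,235,125,310,225,6),crop(t,230,140,285,195,5)]])
E
```

```text
t: 33.7
tool_pos: [0.5691, 0.0361, 0.1213]
orientation: [2.328, 2.107, 0.003]
force: [-0.0, -0.0, 0.5]
opening: 0.039
gripper_force: 0.0
mixer xy -0.06840105457544303 -0.048878099176644936 [-0.05127997 -0.00249545 -0.00362693]
```

View pics/e10.png

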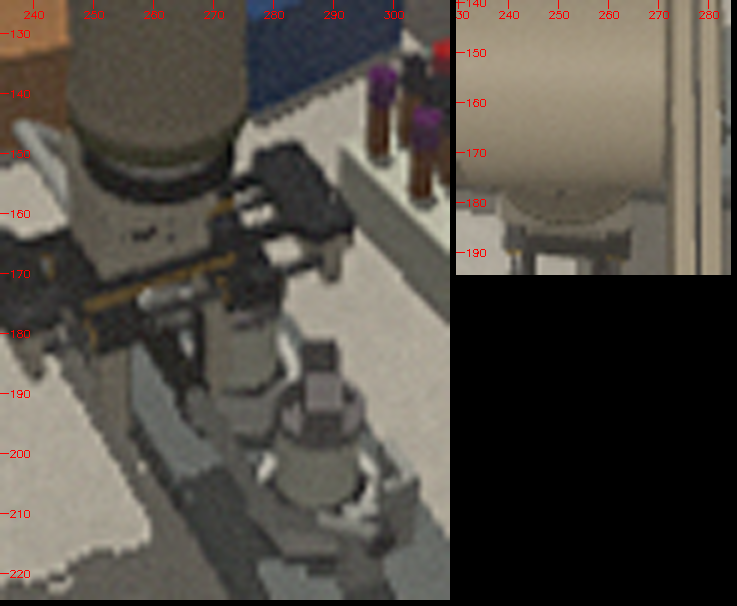

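```bash
python3 - <<'E'
from h import *
t=cam('top');s=cam('side')
for p in (tri(t,(254.2,174),s,(264.5,184.5))[0],onz(t,254.2,174,.116),onz(t,254.2,174,.121)):
    d=p[:2]-O;print(p.round(4),'mixer',(d@X).round(4),(d@Y).round(4))
for u in((254.8,160.3),):
    p=onz(t,*u,.157);d=p[:2]-O;print((d@X).round(4))
go(.569,.036,.12,-5.7)
E
```

```text
[0.5778 0.0339 0.1337] mixer -0.0595 -0.0503
[0.5803 0.0342 0.116 ] mixer -0.0571 -0.0497
[0.5796 0.0341 0.121 ] mixer -0.0578 -0.0498
-0.0216
at [0.5683 0.0362 0.1203] yaw -5.7 tilt 0.001 TURN -0.000 then [-0.0002  0.0007  0.0003] | now-axes [-0.0002  0.0007  0.0003] q6 9 F [ 0.1  0.  -0.9] open 0.045
```

```bash
python3 inch.py '[[0.045,0,0.004,-0.005,0],[0.045,0,0.003,-0.004,0],[0.045,0,0,0,0],[0.045,0,0,0,0]]'
python3 inch.py '[[0,0,0,0,0],[0,0,0,0,0],[0,0,0,0,0],[0,0,0,0,0],[0,0,0,0,0],[0,0,0,0,0]]' 15
python3 -c "
from h import *
s=robot.read_state();d=np.array(s['tool_pos'][:2])-O;print('mixer xy',d@X,d@Y,s['force'])"
```

```text
t: 34.3
tool_pos: [0.5753, 0.0355, 0.1289]
orientation: [2.329, 2.108, 0.001]
force: [-1.2, -0.2, 0.4]
opening: 0.045
gripper_force: 0.0
t: 34.9
tool_pos: [0.5761, 0.0354, 0.1284]
orientation: [2.328, 2.107, 0.003]
force: [6.5, 0.1, -6.2]
opening: 0.0176
gripper_force: 15.0
mixer xy -0.061397428847629276 -0.048938202206875295 [ 6.4844846   0.06999494 -6.24637887]
```

```bash
python3 inch.py '[[0,0,0.0048,-0.0053,0],[0,0,0.0059,-0.0055,0],[0,0,0.0063,-0.0048,0],[0,0,0.0068,-0.0042,0],[0,0,0.0072,-0.0035,0],[0,0,0.0076,-0.0027,0],[0,0,0.0077,-0.002,0],[0,0,0.0079,-0.0012,0],[0,0,0.008,-0.0004,0],[0,0,0.003,0,0],[0,0,0,0,0],[0,0,0,0,0],[0,0,0,0,0]]'
python3 -c "
from h import *
s=robot.read_state();d=np.array(s['tool_pos'][:2])-O;print('mixer xy',d@X,d@Y,s['force'])"
```

```text
t: 36.2
tool_pos: [0.6391, 0.0289, 0.1602]
orientation: [-2.328, -2.107, 0.003]
force: [-12.3, -0.4, 10.9]
opening: 0.0173
gripper_force: 15.0
mixer xy 0.001971312854152844 -0.049128621215488395 [-12.257445    -0.42033442  10.85036698]
```

```bash
python3 inch.py '[[0.05,0,0,0,0],[0.05,0,0,0,0],[0.05,0,0,0,0],[0.05,0,0,0,0],[0.05,0,0,0,0],[0.05,0,0,-0.01,0],[0.05,0,0,-0.04,0],[0.05,0,0,-0.05,0],[0.02,0,0,0,0],[0,0,0,0,0],[0,0,0,0,0]]'
python3 -c "
from h import *
go(*mix(0,-.25),.12,-5.7);print(mix(0,-.25))"
```

```text
t: 37.3
tool_pos: [0.6395, 0.029, 0.2574]
orientation: [-2.329, -2.107, 0.001]
force: [0.8, 0.3, -0.4]
opening: 0.0305
gripper_force: 0.0
at [0.6395 0.029  0.2574] yaw -5.7 tilt 0.001 TURN -0.000 then [-0.201  -0.0021  0.1375] | now-axes [-0.201  -0.0021  0.1375] q6 -10 F [ 0.8  0.3 -0.4] open 0.030
[ 0.61725 -0.17075]
```

```bash
python3 inch.py '[[0,-0.05,0,0,0],[0,-0.05,0,0,0],[0,-0.05,0,0,0],[0,-0.05,0,0,0],[0,0,0,0.05,0],[0,0,0,0.05,0],[0,0,0,0.04,0],[0,0,0,0.02,0],[0,0,0,0,0],[0,0,0,0,0],[0,0,0,0,0]]'
python3 - <<'E'
from h import *
go(.6173,-.17,.07,-5.7)
t=cam('top')['image'];s=cam('side')['image']
comp('f11.png',[[crop(t,178,125,335,190,4)],[crop(s,235,125,340,275,3)]])
E
```

```text
t: 38.4
tool_pos: [0.6211, -0.1704, 0.1]
orientation: [2.328, 2.107, 0.002]
force: [0.1, 0.2, 0.7]
opening: 0.0004
gripper_force: 0.0
at [ 0.6211 -0.1704  0.1   ] yaw -5.7 tilt 0.003 TURN -0.000 then [-0.     -0.0039  0.03  ] | now-axes [-0.     -0.0039  0.03  ] q6 -10 F [0.1 0.2 0.7] open 0.000
```

View pics/f11.png

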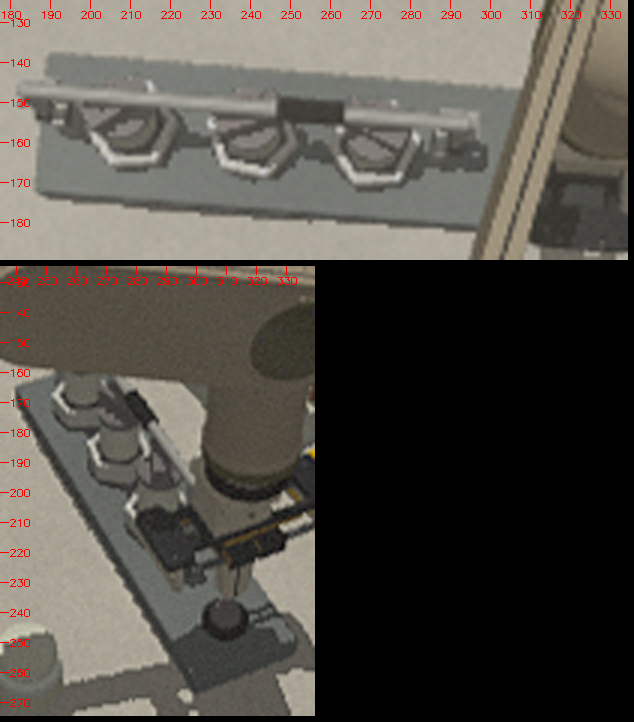

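```bash
python3 - <<'E'
from h import *
t=cam('top');p=onz(t,255.2,152.2,.16);print('sleeve x err vs hinge',(p[:2]-O-np.array([.001,.0005]))@X)
E
python3 inch.py '[[0,0,-0.0035,0.02,0],[0,0,0,0.005,0],[0,0,0,0.003,0],[0,0,0,0,0]]'
python3 inch.py '[[0,0,0,0.003,0],[0,0,0,0,0],[0,0,0,0,0]]'
```

```text
sleeve x err vs hinge 0.001416255376670879
t: 38.95
tool_pos: [0.6165, -0.1696, 0.0705]
orientation: [-2.329, -2.108, 0.0]
force: [-1.6, 1.8, 2.1]
opening: 0.0005
gripper_force: 0.8
t: 39.25
tool_pos: [0.6173, -0.1699, 0.068]
orientation: [2.328, 2.107, 0.001]
force: [0.1, -0.9, 2.9]
opening: 0.0003
gripper_force: 1.6
```

Bail closed (about 0 rad), button in contact; press further.

```bash
python3 inch.py '[[0,0,0,0.003,0],[0,0,0,0,0],[0,0,0,0,0]]'
python3 inch.py '[[0,0,0,0.002,0],[0,0,0,0,0],[0,0,0,0,0]]'
python3 inch.py '[[0,0,0,0.002,0],[0,0,0,0,0],[0,0,0,0,0]]'
```

```text
t: 39.55
tool_pos: [0.6174, -0.1699, 0.0651]
orientation: [2.328, 2.107, 0.001]
force: [-0.2, 0.6, 7.2]
opening: 0.0004
gripper_force: 3.3
t: 39.85
tool_pos: [0.6175, -0.1699, 0.0649]
orientation: [2.328, 2.107, 0.001]
force: [-7.4, 3.1, 19.6]
opening: 0.0004
gripper_force: 9.7
t: 40.15
tool_pos: [0.6176, -0.17, 0.0647]
orientation: [2.328, 2.107, 0.001]
force: [-14.3, 4.2, 32.2]
opening: 0.0007
gripper_force: 16.0
```

```bash
python3 inch.py '[[0,0,0,-0.01,0],[0,0,0,-0.04,0],[0,0,0,-0.05,0],[0,0,0,-0.05,0],[0,0,-0.05,-0.03,0],[0,0,-0.05,0,0],[0,0,-0.05,0,0],[0,0,-0.05,0,0],[0,0,0,0,0],[0,0,0,0,0],[0,0,0,0,0]]'
python3 - <<'E'
from h import *
t=cam('top');g=cv2.cvtColor(t['image'],cv2.COLOR_RGB2GRAY)[140:168,240:272]
m=(g<70).astype(np.uint8);n,l,st,ce=cv2.connectedComponentsWithStats(m);k=1+np.argmax(st[1:,4]);c=ce[k]+[240,140]
p=onz(t,*c,.16);print(c,st[k],(p[:2]-O-np.array([.001,.0005]))@X)
print(robot.close_job())
E
```

```text
t: 41.25
tool_pos: [0.4256, -0.1508, 0.2364]
orientation: [2.329, 2.107, 0.001]
force: [0.4, -0.1, -0.2]
opening: 0.0005
gripper_force: 0.0
[255.40243902 152.79268293] [ 7 10 17  6 82] -0.000324028580734566
the job is handed in; nothing more can be done
None
```

All three canisters are seated, the bail is closed and the start button was pressed and released; the job is handed in at 41 s with no verdict returned, and the one unconfirmed point is step 1, since the bail reached its open stop by force reading but had crept back to about 0.84 rad after I let go.

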